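# Clamp a steel link with the outer ring, then lock it with the inner wing knob

### The arm

A 6-joint arm with a two-finger parallel gripper is mounted at the origin on the work surface. World frame = base frame: x ahead of the robot, y to its left, z up, the work surface at z = 0. Lengths are in m, angles in rad, forces in N, time in s.
With the tool pointing down it reaches from about 0.35 to 0.725 m from the base axis. Payload 4.3 kg.
Tool frame: the origin (TCP) lies midway between the tips of the shut fingers; the grasp point (between the pads) lies 19 mm behind it (hold_point_z is the distance from the TCP to the grasp point, in m); z points along the fingers, y is the line along which they close (so a half turn about z gives the same grasp; the last joint's range is limited). The gripper opens to 85 mm and grips with 20 to 120 N. Pads are 22 mm wide; open, the fingers measure 114 mm over their backs; the gripper's body (76 mm by 85 mm) begins 54 mm behind the grasp point. The pads swing forward as they close: fully open they stand 13 mm farther back than shut.
Start: joints at [-1.274, 0.377, 0.081, 1.274, 0, 1.46], TCP at [0.228, -0.528, 0.231] pointing down, gripper open.
Joint ranges: [-2.72, 2.72], [-0.84, 1.66], [-1.02, 1.22], [-1.77, 2.12], [-1.37, 1.28], [-3.14, 3.14]. Speed limits (rad/s): [2.57, 2.57, 3.14, 3.14, 3.14, 3.14].

### API

Orientations are given as a rotation vector (axis times angle).
In Python, from plant import * gives the robot as it stands.
- The arm moves only by the tool servo_tool, never from a script. Its argument "plan" is a list that holds one entry, the list of rows, each a list of 7 numbers: the shift along the world's x, y, z in cm, then the turn, a rotation vector about the world's x, y, z in degrees, then the opening in per cent of the stroke, from 0 (shut) to 100 (fully open). In form: [[[tx, ty, tz, wx, wy, wz, fingers], ...]]. A call has 1 to 12 rows; each row is the pose to reach, as a shift and turn from the pose commanded when the call began; what a row does not reach only later rows make up. A row lasts 1/10 s, in which the tool goes at most 50 mm and 8.59 degrees, less where a joint would pass 70% of its speed; a pose out of reach is approached as far as the arm can. A call with a gripper value outside its range is refused whole. The fingers move at their own pace and stop on an object; "newtons" is the grip in N (left out, the last holds). Time passes only in rows, so rows that repeat a pose let the fingers close. It gives the time, the measured TCP pose, the force, the opening and the grip force at its end, in the units of the state.
- sense(): the state, without advancing time (a new reading comes with each control period).
- get_image(name): name is "side" or "top"; returns the picture (400x640x3 uint8, blue, green, red); there is no depth.
- camera_info(name): a dict with "fx", "fy", "cx", "cy" (pixels), "R" (3x3) and "t" (3): a world point X has camera coordinates R X + t. Camera axes: x right, y down, z forward; pixel columns grow to the right and rows downward; lengths in m; the calibration is good to about 2 mm. A picture is of the moment at which its call begins. camera_info takes no time and is no camera call.
- close_job(): hands the job in; it is judged then, once.
The state is a dict: "time": time; "joint_positions": joint angles; "joint_vel": joint speeds; "tau": joint torques, N m; "tool_pos": TCP position; "orientation": TCP orientation; "wrist_force": force on the tool from outside, world axes, zero at the start; "torque": the same for the moment, N m; "finger_gap": opening from 0.0 (shut) to 1.0 (fully open); "finger_force": force on a finger pad.
Only numpy, scipy, OpenCV 4.12 (cv2) and the standard library are available. Lean on these libraries where they do the work, as an engineer would, in place of code of your own. Each camera call takes 0.05 s, during which the arm holds its last target. There are 200 camera calls.

### The job

Clamp the steel link that floats on its spring pads under the plunger of the screw clamp: turn the big outer ring clockwise until the plunger has pushed the link down onto the hard rest beneath and presses it there with about 15 N, feeling the load build up and never squeezing it harder than 30 N, and leave the small wing knob on top untouched while you do so. Then lock the setting by turning the wing knob clockwise to its stop without turning the ring again, let go, and disturb nothing else on the bench.

Things in the scene. Friction and masses are not known exactly. Their poses are not given: they have to be found in the camera images.
- clamp: grey C-shaped screw clamp bolted to the bench. Base plate 140 (x) x 220 (y) x 20 mm; origin at the centre of its underside, on the vertical axis that the ring, the wing knob and the plunger share; its z is up. A column stands at its +y end; an arm 50 mm wide reaches from it over the origin with its top 120 mm above the bench; only the neck (28 mm thick), ring and wing knob are higher
- ring_mid (a point): on the common axis at mid height of the outer ring, a knurled steel disc 60 mm across, 22 mm high (138 to 160 mm above the bench, 18 mm free below). With the hand at rest, friction may hide or reverse up to 0.26 N m of the ring's torque: compare readings taken alike (while turning clockwise, or after equal small steps) before and after the link bottoms; the change, counterclockwise, is the load's
- ring (a joint): turn of the outer ring, rad, grows clockwise seen from above, 0 at the start; lowers the plunger 12 mm per rad. After about 0.3 rad it meets the link, at 0.4 to 1.0 rad (differs) the link bottoms. Free turning takes a constant friction of 0.26 N m, which also keeps the ring where it is left. Each newton on the link adds 0.012 N m pushing it back (15 N: 0.18 N m); once bottomed, 70 N per rad
- lock_wing (a point): centre of the black wing of the inner knob, on the common axis: a bar 40 mm long (along the point's own x), 12 mm wide (y) and 26 mm tall, from 163 to 189 mm above the bench, 3 mm clear of the ring's top face; turns with the knob
- lock_end (a point): point on the top edge of the wing, at the middle of one end, 20 mm from the axis
- lock (a joint): turn of the inner wing knob, rad, grows clockwise seen from above; starts between 0 and 0.3, its hard stop is at 1.3 (locked). Takes about 0.07 N m
- plunger: dark steel plunger of 16 mm diameter below the clamp's arm, sprung inside its quill (6 N per mm); origin at the centre of its lower end face, which presses on the link
- link: plated steel link, 92 x 34 x 14 mm with two round eyes, lying loose and level under the plunger on two soft spring pads of the clamp; origin at the centre of its underside, x along its length. Pushed down it yields at 1 to 4 N until it bottoms on a hard rest hidden 1 to 8 mm beneath it (differs from time to time, not measured)
- spare: bystander: a like link lying on the clamp's base plate near its -y end
- wrench: bystander: open-ended wrench, 160 mm, lying on the bench on the robot's side of the clamp
- spray: bystander: spray can, 54 mm diameter, 170 mm tall, standing behind the clamp; origin under its centre
- mug: bystander: white mug, 90 mm tall
- stack: bystander: pile of three links, 42 mm high
- carton: bystander: closed carton, 160 x 120 x 90 mm
Things that resemble listed ones, but are neither listed nor needed, are in the scene too. Leave any orange or purple look-alike of the link alone.

How it is judged:
By the outcome, as a careful person would: the job done as asked, in the order asked, and still so for the second after the job is handed in, with the robot touching nothing.
It also fails if it takes over 61 s, if anything falls off the work surface, if the arm or the gripper's body presses on something with over 40 N, if the wrist force passes 120 N, or if a joint passes its speed limit or range.

## Working session

There is one attempt and no reset: what is moved stays moved. The work goes in short steps, Python scripts to look and compute and a tool call to move; the robot and the scene stay as the last step left them, time stands still between calls to the robot, and variables do not carry over. Pictures are saved under pics/ and viewed, at most 10 in all, crops included, and the job is handed in when it is done.

Besides the shell and the picture viewer there is one more tool, called after "Request:" as name([rows], argument=value, ...), one row to a line, values as JSON. servo_tool: Moves the arm, as the interface text tells. Its arguments: {"type":"object","properties":{"plan":{"type":"array"},"newtons":{"type":"number"}},"required":["plan"]}

```bash
mkdir -p pics; ls; python3 - <<'E'
from plant import *
import cv2
for n in("top","side"):
    cv2.imwrite(f"pics/{n}0.png",get_image(n)); c=camera_info(n); print(n,c)
s=sense(); print(s)
E
```

```text
pics
top {'fx': 377.40684461954197, 'fy': 377.40684461954197, 'cx': 317.1805441952484, 'cy': 200.3453756243847, 'R': array([[-0.0773647 , -0.99698667, -0.00568203],
       [-0.97423206,  0.07680759, -0.21206717],
       [ 0.21186456, -0.0108709 , -0.97723857]]), 't': array([0.05142114, 0.48681467, 1.09556109])}
side {'fx': 494.16423631236097, 'fy': 494.16423631236097, 'cx': 317.928656469555, 'cy': 190.6410742445543, 'R': array([[ 0.96913676, -0.2463536 , -0.0091568 ],
       [-0.1582535 , -0.59321852, -0.78933365],
       [ 0.18902321,  0.76642135, -0.61389619]]), 't': array([-0.45197157,  0.22241337,  1.6277022 ])}
{'time': 0.1, 'joint_positions': array([-1.27432993e+00,  3.78048552e-01,  7.97970436e-02,  1.27440542e+00,
        1.21544350e-05,  1.46048277e+00]), 'joint_vel': array([ 2.74639660e-04, -2.79953732e-03,  4.27952966e-03,  8.02324975e-06,
       -1.57404893e-03, -4.63029275e-04]), 'tau': array([ 3.63302199e-03, -4.64692712e+01,  2.70582944e+01,  1.19460962e-02,
       -4.19961214e-05, -6.39214505e-06]), 'tool_pos': array([ 0.22733412, -0.52752612,  0.23043542]), 'orientation': array([-3.07502099e+00, -6.34197684e-01,  2.52475981e-04]), 'wrist_force': array([-0.16493325, -0.09481662, -0.04336771]), 'torque': array([-0.03176006,  0.06752751,  0.01037472]), 'finger_force': 0.0, 'finger_gap': 0.999374282383483}
```

View pics/top0.png

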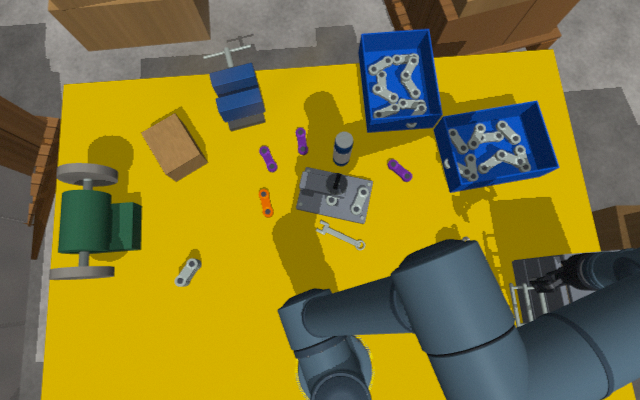

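View pics/side0.png

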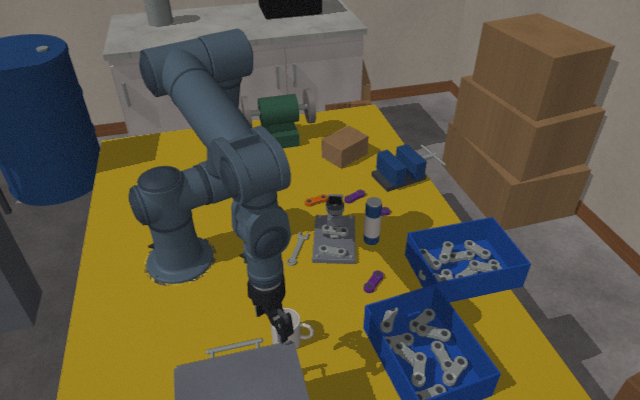

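Top view: the clamp is at about (336,195), with ring and wing near (337,185), the spare near (360,200), the wrench (340,235) and the spray can (343,148). Side view: the clamp is at (335,230) with the ring near (335,203), and the mug is beside the gripper at (290,328). Next I'll enlarge the clamp in both views.

```bash
python3 - <<'E'
import cv2,numpy as np
a=cv2.imread("pics/top0.png")[155:235,285:385]; b=cv2.imread("pics/side0.png")[185:270,295:395]
f=lambda i:cv2.resize(i,(400,int(i.shape[0]*4)),interpolation=cv2.INTER_CUBIC)
a,b=f(a),f(b); h=max(len(a),len(b))
p=lambda i:cv2.copyMakeBorder(i,0,h-len(i),0,0,0)
cv2.imwrite("pics/crop0.png",np.hstack([p(a),p(b)]))
E
```

```text
(no output)
```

View pics/crop0.png

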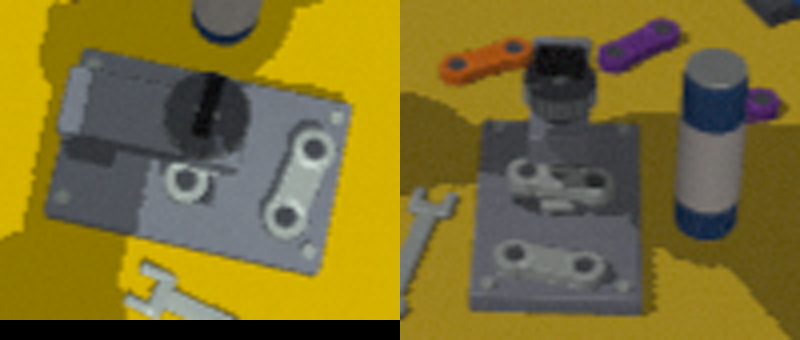

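The left half shows the ring at about (336,184) with the black wing on it, the plate corners near (306,167), (373,181), (364,224) and (297,209), and the spare at (360,200). The right half shows the wing at about (335,200) and the knurled ring at (335,208). Link candidates are the clamped link (435..), the spare on the plate, the orange link at (265,202) and the purple ones at (268,158), (301,140) and (399,170). The clamp itself is unique, because the blue vise at (238,95) isn't grey.

```bash
cat > h.py <<'E'
import cv2,numpy as np
from plant import *
C={n:camera_info(n) for n in("top","side")}
def ray(n,p):
    c=C[n];d=c["R"].T@np.array([(p[0]-c["cx"])/c["fx"],(p[1]-c["cy"])/c["fy"],1]);return -c["R"].T@c["t"],d
def onz(n,p,z):
    o,d=ray(n,p);return o+d*(z-o[2])/d[2]
def proj(n,X):
    c=C[n];q=c["R"]@np.array(X)+c["t"];return np.array([c["fx"]*q[0]/q[2]+c["cx"],c["fy"]*q[1]/q[2]+c["cy"]])
E
python3 - <<'E'
from h import *
K=[onz("top",p,.02) for p in[(306.25,167),(373,180.75),(364.5,223.75),(296.75,208.75)]]
for k in K:print(k.round(4))
print("sides",[round(float(np.linalg.norm(K[i]-K[i-1])),3) for i in range(4)],"centre",np.mean(K,0))
d=K[0]-K[1]+K[3]-K[2];yaw=np.arctan2(-d[0],d[1]);print("clamp yaw deg",np.degrees(yaw))
im={n:cv2.imread(f"pics/{n}0.png") for n in C}
for n,(x0,x1,y0,y1),t in(("top",(320,352,168,200),28),("side",(324,348,190,204),28)):
    g=im[n].max(2)[y0:y1,x0:x1]
    print(n);print("\n".join("%d "%(y0+i)+" ".join("%3d"%v for v in r) for i,r in enumerate(g)))
E
```

```text
[0.6077 0.0393 0.02  ]
[ 0.5457 -0.1679  0.02  ]
[ 0.4112 -0.1269  0.02  ]
[0.4746 0.0785 0.02  ]
sides [0.139, 0.216, 0.141, 0.215] centre [ 0.50980336 -0.04426572  0.02      ]
clamp yaw deg -16.905356183588573
top
168 138 139 140 141 140 140 143 139 142 138 142 143 144 141 140 142 142 140 142 141 141 142 142 141 141 142 138 141 142 143 142 143
169 114 134 135 136 142 144 141 142 140 141 142 140 139 143 142 141 140 142 143 141 143 141 142 143 141 139 140 140 142 141 143 147
170  84  90  88  98 122 134 135 136 138 139 139 141 142 142 142 141 141 142 142 140 142 141 140 142 142 140 140 141 141 141 146 175
171  87  88  88  89  89  81  88  95 112 114 136 136 137 137 139 143 141 139 138 141 140 141 142 141 142 143 143 141 142 145 176 210
172  91  86  87  85  88  87  87  91  90  94  93  86 102 107 112 131 128 125 131 134 137 138 140 142 141 141 143 140 144 175 211 209
173  88  91  88  87  87  87  89  89  89  88  86  84  82  68  66  55  47  32  33  66 111 128 137 140 141 139 140 142 163 203 203 205
174  88  86  86  86  86  89  86  86  83  86  83  64  53  55  54  53  44  23  22  20  22  46 
[... 4044 characters left out ...]

197  63 110 150 134  74  40  15  14  25  22  28  17  27  32  28  31  32  59  92 135 125 104  87  63
198 144 157 149 108  57  32  20  12  22  31  15  25  27  24  13  25  27  56 102 144 120 104  93  69
199 152 134 113  89  60  26  23  19  18  27  22  23  22  13  21  28  23  53 105 127 104 104 109  98
200 129 115 105  74  37  16  20  28  24  25  17  24  24  23  24  22  15  40 104 124 100  92  99 103
201 121 113  86  49  39  25  20  24  15  11  19  21  20  19  21  17  17  37  84 133 121  87  94  94
202 131 129  87  34  33  19  19  17  23  17  18  17  20  22  23  24  18  32  48  88 116 100  87  91
203 152 124  70  42  40  29  23  18  21  12  23  28  26  26  23  15  26  35  43  65 129 151 137 129
```

```bash
python3 - <<'E'
from h import *
c=np.array([.5098,-.0443])
for n in C:
  for z in(.16,.149,.189):
    print(n,z,proj(n,[*c,z]).round(1))
# ring outline in top view predicted extents at z=.16
t=np.linspace(0,2*np.pi,73)
for n in C:
  for z in(.16,.138):
    P=np.array([proj(n,[c[0]+.03*np.cos(a),c[1]+.03*np.sin(a),z]) for a in t]);print("ring",n,z,P.min(0).round(1),P.max(0).round(1))
for p in((338.7,174.5),(336.4,181.5)): print("wing",onz("top",p,.189).round(4))
a,b=onz("top",(340.2,174),.189),onz("top",(337.3,183),.189);d=a-b;print("wing right edge dir",np.degrees(np.arctan2(d[1],d[0])))
im=cv2.imread("pics/side0.png")
print("spray top", onz("top",(344,136.5),.17),onz("side",(374,202),.17))
print("side wing ends z.189",onz("side",(328.2,194.5),.189),onz("side",(342.3,194.5),.189))
print("cams",[(-C[n]["R"].T@C[n]["t"]).round(2) for n in C])
g=im.max(2)[196:222,316:352]
print("\n".join("%d "%(196+i)+" ".join("%3d"%v for v in r) for i,r in enumerate(g)))
E
```

```text
top 0.16 [337.1 183.3]
top 0.149 [336.9 184.4]
top 0.189 [337.6 180.6]
side 0.16 [333.9 203.6]
side 0.149 [333.9 206.2]
side 0.189 [334.  196.6]
ring top 0.16 [326.3 173. ] [347.9 193.9]
ring top 0.138 [326.1 175.1] [347.3 195.7]
ring side 0.16 [324.6 197.8] [343.2 209.6]
ring side 0.138 [324.6 203. ] [343.1 214.9]
wing [ 0.5266 -0.0489  0.189 ]
wing [ 0.5075 -0.0409  0.189 ]
wing right edge dir -22.343833316529278
spray top [ 0.64190273 -0.07520198  0.17      ] [ 0.63238485 -0.08122288  0.17      ]
side wing ends z.189 [ 0.49463567 -0.02934447  0.189     ] [ 0.53824367 -0.04096905  0.189     ]
cams [array([0.25, 0.03, 1.17]), array([ 0.17, -1.23,  1.17])]
196 158 162 160 166 154 108  65  63  74 106 148 143 100  63  42  45  43  47  46  51  54  62  69  64  75  93  97 134 140 112  94  85  82  95 107 106
197 162 162 161 163 160 116  62  62  63 110 150 134  74  40  15  14  25  22  28  17  27  32  28  31  32  59  92 135 125 104  87  63  63  68  79 103
198 165 162 163 161 164 158 140 130 144 157 149 108  57  32  20  12  22  31  15  25  27  24  13  25  27  56 102 144 120 104  93  69  65  61
[... 2712 characters left out ...]
  68  62  89 102 101 103  87  73  70  67  66  68  70  70  66  70  63  67  64  67  64  65  64  64  72  85  81
218  68  68  65  66  64  66  66  67  67  66  72  90 104  99 101  84  69  66  67  67  65  66  67  66  68  72  68  67  71  65  68  66  68  70  74  72
219  71  61  68  64  66  67  67  67  67  66  66  99 112 110  97  81  77  81  78  78  76  77  74  74  74  75  69  66  67  64  65  68  67  65  65  69
220  66  64  66  71  68  68  67  64  66  65  70  81  89  91  88  80  73  74  74  67  73  74  73  74  74  71  68  66  64  64  64  64  68  66  63  69
221  66  65  67  65  66  67  63  68  67  65  68  81  87  85  84  86  77  72  74  71  73  71  72  73  74  71  67  67  67  68  66  67  66  67  69  67
```

The ring extents in both views put the axis at about (0.512, -0.042). The plate measures 0.14 x 0.216, which fits the description. The wing points along about -20°, and the spray can is 0.13 m away. I'll move above the clamp with the tool yawed so the fingers close across the wing.

Request:
servo_tool([
  [[0,0,5,0,0,8,100],[3,5,7,0,0,16,100],[6,10,7,0,0,24,100],[9,15,7,0,0,32,100],[12,20,7,0,0,40,100],[15,25,7,0,0,48,100],[18,30,7,0,0,56,100],[20,34,7,0,0,64,100],[22.5,38.5,7,0,0,72,100],[25,43,7,0,0,80,100],[27,46,7,0,0,88,100],[28.5,48.6,7,0,0,96,100]],
], newtons=40)

```text
time: 1.3
tool_pos: [0.5047, -0.0541, 0.3011]
orientation: [-1.579, -2.716, 0.0]
wrist_force: [-0.1, -1.2, 0.2]
finger_gap: 1.003
finger_force: 0.0
```

Request:
servo_tool([
  [[0,0,0,0,0,8.5,100],[0,0,0,0,0,17,100],[0,0,0,0,0,25.5,100],[0,0,0,0,0,34,100],[0,0,0,0,0,41,100],[0,0,0,0,0,41,100],[0,0,0,0,0,41,100],[0,0,0,0,0,41,100]],
])

```text
time: 2.1
tool_pos: [0.5042, -0.0561, 0.3012]
orientation: [-0.54, -3.094, -0.0]
wrist_force: [-0.1, -0.1, -1.1]
finger_gap: 1.001
finger_force: 0.0
```

```bash
python3 - <<'E'
from h import *
from scipy.spatial.transform import Rotation as Ro
s=sense();R=Ro.from_rotvec(s["orientation"]).as_matrix()
print(s["time"],s["tool_pos"],"yx",np.degrees(np.arctan2(R[1,0],R[0,0])),"z",R[:,2],s["joint_positions"],s["wrist_force"],s["torque"])
f=lambda i:cv2.resize(i,(400,400),interpolation=cv2.INTER_CUBIC)
cv2.imwrite("pics/c1.png",np.hstack([f(get_image("top")[130:230,285:385]),f(get_image("side")[140:240,285:385])]))
E
```

```text
2.1 [ 0.50415648 -0.05611257  0.30115598] yx 160.2071120960331 z [-3.38396806e-04  1.75054161e-04 -9.99999927e-01] [-2.36011804e-01  2.29247340e-01  5.56946759e-02  1.39761361e+00
  9.10750909e-05  1.09439251e-01] [-0.09439119 -0.06034896 -1.11847555] [-0.03461018  0.01123156 -0.00581703]
```

View pics/c1.png

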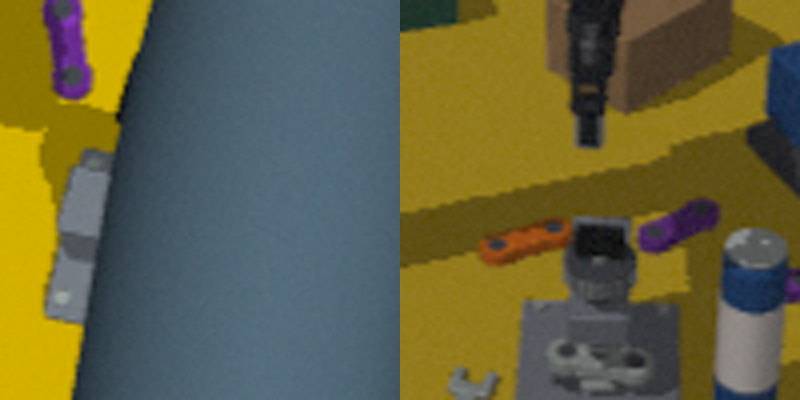

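The side view shows the fingers above the ring, with the tip at about (332,176) and the wing at about (336,199). The top view is blocked by the arm. I'll shift onto the axis and descend around the ring.

Request:
servo_tool([
  [[0.8,1.4,-3,0,0,0,100],[0.8,1.4,-7,0,0,0,100],[0.8,1.4,-9,0,0,0,100],[0.8,1.4,-9,0,0,0,100],[0.8,1.4,-9,0,0,0,100]],
])

```text
time: 2.7
tool_pos: [0.5122, -0.0421, 0.2118]
orientation: [-0.538, -3.095, -0.0]
wrist_force: [1.1, -0.8, 0.0]
finger_gap: 1.0
finger_force: 0.0
```

```bash
python3 - <<'E'
from h import *
s=sense();print(s["time"],s["tool_pos"],s["wrist_force"],s["torque"])
cv2.imwrite("pics/c2.png",cv2.resize(get_image("side")[160:240,290:390],(800,600),interpolation=cv2.INTER_CUBIC))
p=s["tool_pos"]
for e in(-1,1):
  print(proj("side",[p[0]+e*.0425*np.cos(1.222),p[1]+e*.0425*np.sin(1.222),p[2]+.013]))
print(proj("side",[.512,-.042,.189]))
E
```

```text
2.7 [ 0.51218779 -0.04212969  0.21176949] [ 1.11714573 -0.79731316  0.02369517] [-0.01271204  0.02134393 -0.02301663]
[333.68456115 195.49020723]
[335.6602658  179.10545733]
[334.49499555 196.00783715]
```

View pics/c2.png

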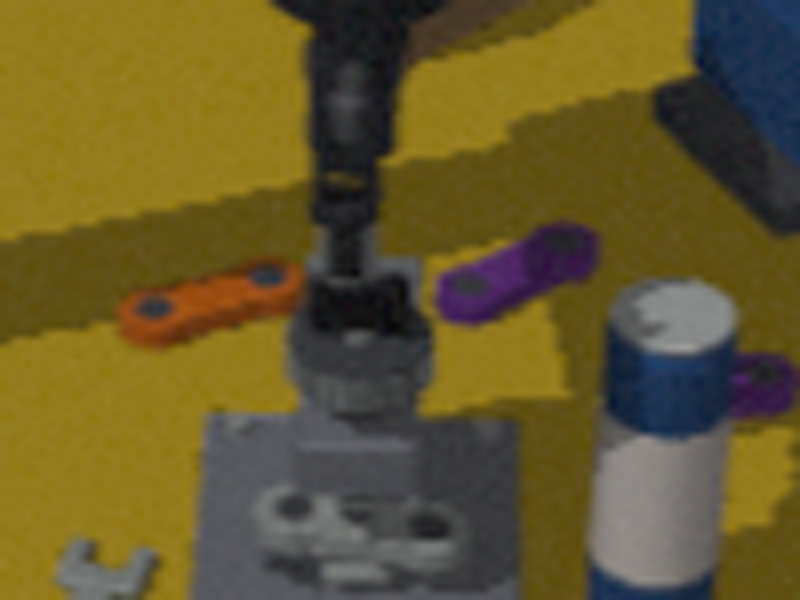

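The front fingertip is at about (333.5,196.7) against a predicted (333.7,195.5), so the calibration holds. The ring spans columns 326–344, centred at 335. I'll nudge x by +1.5 mm, descend, and close gently.

Request:
servo_tool([
  [[0.15,0,-2.5,0,0,0,100],[0.15,0,-5,0,0,0,100],[0.15,0,-7,0,0,0,100],[0.15,0,-8.7,0,0,0,100],[0.15,0,-8.7,0,0,0,100],[0.15,0,-8.7,0,0,0,100]],
])

```text
time: 3.35
tool_pos: [0.5149, -0.0424, 0.1259]
orientation: [0.537, 3.093, 0.0]
wrist_force: [-0.7, -0.3, 0.3]
finger_gap: 1.0
finger_force: 0.0
```

Request:
servo_tool([
  [[0,0,0,0,0,0,80],[0,0,0,0,0,0,75],[0,0,0,0,0,0,70],[0,0,0,0,0,0,65],[0,0,0,0,0,0,62]],
], newtons=25)

```text
time: 3.85
tool_pos: [0.5145, -0.0438, 0.126]
orientation: [0.538, 3.093, -0.006]
wrist_force: [-2.2, -4.4, 5.5]
finger_gap: 0.696
finger_force: 25.9
```

```bash
cat > st.py <<'E'
from h import *
from scipy.spatial.transform import Rotation as Ro
s=sense();R=Ro.from_rotvec(s["orientation"]).as_matrix()
print(s["time"],s["tool_pos"].round(4),"yx %.2f"%np.degrees(np.arctan2(R[1,0],R[0,0])),"q6 %.3f"%s["joint_positions"][5],"F",s["wrist_force"].round(2),"M",s["torque"].round(3),"tau6 %.3f"%s["tau"][5],"gap %.3f"%s["finger_gap"],s["finger_force"])
E
python3 st.py
```

```text
3.85 [ 0.5145 -0.0438  0.126 ] yx 160.27 q6 0.139 F [-2.21 -4.37  5.47] M [-0.916  0.471  0.006] tau6 0.048 gap 0.696 25.860230326652527
```

Request:
servo_tool([
  [[-0.05,-0.15,0.05,0,0,0,62],[-0.05,-0.15,0.05,0,0,0,62],[-0.05,-0.15,0.05,0,0,0,62]],
], newtons=55)

```text
time: 4.15
tool_pos: [0.5145, -0.0438, 0.1262]
orientation: [0.537, 3.092, -0.0]
wrist_force: [-0.9, -0.5, 6.9]
finger_gap: 0.684
finger_force: 59.3
```

```bash
python3 st.py
```

```text
4.15 [ 0.5145 -0.0438  0.1262] yx 160.30 q6 0.136 F [-0.86 -0.49  6.95] M [-0.306  0.202 -0.019] tau6 -0.104 gap 0.684 59.267587065696716
```

Request:
servo_tool([
  [[0,0,0,0,0,-2,62],[0,0,0,0,0,-4,62],[0,0,0,0,0,-6,62]],
])

```text
time: 4.45
tool_pos: [0.5145, -0.0438, 0.1262]
orientation: [0.699, 3.06, -0.0]
wrist_force: [-0.9, 0.6, 6.7]
finger_gap: 0.688
finger_force: 59.3
```

```bash
python3 st.py
```

```text
4.45 [ 0.5145 -0.0438  0.1262] yx 154.28 q6 0.241 F [-0.9   0.59  6.74] M [-0.386  0.256  0.201] tau6 -0.046 gap 0.688 59.32083070278168
```

Request:
servo_tool([
  [[0,0,0,0,0,-2,62],[0,0,0,0,0,-4,62],[0,0,0,0,0,-6,62]],
])

```text
time: 4.75
tool_pos: [0.5145, -0.0438, 0.1262]
orientation: [0.858, 3.019, -0.0]
wrist_force: [1.2, 0.7, 6.6]
finger_gap: 0.688
finger_force: 59.3
```

```bash
python3 st.py
```

```text
4.75 [ 0.5145 -0.0438  0.1262] yx 148.28 q6 0.346 F [1.22 0.71 6.65] M [-0.334  0.302  0.275] tau6 -0.046 gap 0.688 59.28486406803131
```

Request:
servo_tool([
  [[0,0,0,0,0,-2,62],[0,0,0,0,0,-4,62],[0,0,0,0,0,-6,62]],
])

```text
time: 5.05
tool_pos: [0.5145, -0.0438, 0.1262]
orientation: [1.014, 2.97, 0.0]
wrist_force: [0.1, 0.1, 6.6]
finger_gap: 0.692
finger_force: 59.3
```

```bash
python3 st.py
```

```text
5.05 [ 0.5145 -0.0438  0.1262] yx 142.28 q6 0.451 F [0.13 0.06 6.56] M [-0.383  0.308  0.174] tau6 -0.045 gap 0.692 59.285879731178284
```

Request:
servo_tool([
  [[0,0,0,0,0,-2,62],[0,0,0,0,0,-4,62],[0,0,0,0,0,-6,62]],
])

```text
time: 5.35
tool_pos: [0.5145, -0.0438, 0.1262]
orientation: [1.168, 2.913, 0.0]
wrist_force: [0.3, 0.9, 6.9]
finger_gap: 0.684
finger_force: 59.4
```

```bash
python3 st.py
```

```text
5.35 [ 0.5145 -0.0438  0.1262] yx 136.29 q6 0.555 F [0.35 0.85 6.94] M [-0.336  0.359  0.294] tau6 -0.024 gap 0.684 59.35877501964569
```

Request:
servo_tool([
  [[0,0,0,0,0,-1.5,62],[0,0,0,0,0,-3,62]],
])

```text
time: 5.55
tool_pos: [0.5145, -0.0438, 0.1262]
orientation: [1.244, 2.882, 0.001]
wrist_force: [0.6, 0.3, 6.6]
finger_gap: 0.687
finger_force: 59.4
```

```bash
python3 st.py
```

```text
5.55 [ 0.5145 -0.0438  0.1262] yx 133.31 q6 0.607 F [0.63 0.28 6.58] M [-0.345  0.388  0.254] tau6 0.048 gap 0.687 59.36844527721405
```

Request:
servo_tool([
  [[0,0,0,0,0,-1.5,62],[0,0,0,0,0,-3,62]],
])

```text
time: 5.75
tool_pos: [0.5145, -0.0437, 0.1262]
orientation: [1.319, 2.848, 0.001]
wrist_force: [1.1, 1.6, 7.0]
finger_gap: 0.688
finger_force: 59.4
```

```bash
python3 st.py
```

```text
5.75 [ 0.5145 -0.0437  0.1262] yx 130.31 q6 0.660 F [1.05 1.58 7.03] M [-0.331  0.488  0.242] tau6 0.047 gap 0.688 59.37161564826965
```

Request:
servo_tool([
  [[0,0,0,0,0,-1.5,62],[0,0,0,0,0,-3,62]],
])

```text
time: 5.95
tool_pos: [0.5145, -0.0437, 0.1262]
orientation: [1.393, 2.813, 0.001]
wrist_force: [1.1, -0.8, 6.8]
finger_gap: 0.692
finger_force: 59.4
```

```bash
python3 st.py
```

```text
5.95 [ 0.5145 -0.0437  0.1262] yx 127.31 q6 0.712 F [ 1.08 -0.79  6.8 ] M [-0.29   0.479  0.286] tau6 0.048 gap 0.692 59.37411367893219
```

Request:
servo_tool([
  [[0,0,0,0,0,-1.5,62],[0,0,0,0,0,-3,62]],
])

```text
time: 6.15
tool_pos: [0.5145, -0.0437, 0.1262]
orientation: [1.466, 2.775, 0.001]
wrist_force: [1.2, 0.1, 6.9]
finger_gap: 0.685
finger_force: 59.4
```

```bash
python3 st.py
```

```text
6.15 [ 0.5145 -0.0437  0.1262] yx 124.31 q6 0.764 F [1.24 0.11 6.95] M [-0.269  0.454  0.275] tau6 0.049 gap 0.685 59.37508821487427
```

Request:
servo_tool([
  [[0,0,0,0,0,-1.5,62],[0,0,0,0,0,-3,62]],
])

```text
time: 6.35
tool_pos: [0.5145, -0.0437, 0.1262]
orientation: [1.538, 2.736, 0.001]
wrist_force: [0.8, 0.3, 7.5]
finger_gap: 0.686
finger_force: 59.4
```

```bash
python3 st.py
```

```text
6.35 [ 0.5145 -0.0437  0.1262] yx 121.31 q6 0.817 F [0.82 0.35 7.46] M [-0.314  0.477  0.28 ] tau6 0.069 gap 0.686 59.38616394996643
```

Request:
servo_tool([
  [[0,0,0,0,0,-1.5,62],[0,0,0,0,0,-3,62]],
])

```text
time: 6.55
tool_pos: [0.5145, -0.0437, 0.1262]
orientation: [1.609, 2.695, 0.001]
wrist_force: [0.5, 0.3, 6.8]
finger_gap: 0.686
finger_force: 59.4
```

```bash
python3 st.py
```

```text
6.55 [ 0.5145 -0.0437  0.1262] yx 118.32 q6 0.869 F [0.52 0.34 6.83] M [-0.288  0.52   0.267] tau6 0.112 gap 0.686 59.398741722106934
```

Request:
servo_tool([
  [[0,0,0,0,0,-1.5,62],[0,0,0,0,0,-3,62]],
])

```text
time: 6.75
tool_pos: [0.5145, -0.0437, 0.1262]
orientation: [1.679, 2.652, 0.001]
wrist_force: [1.4, 0.8, 7.3]
finger_gap: 0.682
finger_force: 59.4
```

```bash
python3 st.py
```

```text
6.75 [ 0.5145 -0.0437  0.1262] yx 115.33 q6 0.921 F [1.37 0.83 7.33] M [-0.278  0.518  0.38 ] tau6 0.155 gap 0.682 59.4022536277771
```

Request:
servo_tool([
  [[0,0,0,0,0,-1.5,62],[0,0,0,0,0,-3,62]],
])

```text
time: 6.95
tool_pos: [0.5146, -0.0437, 0.1262]
orientation: [1.748, 2.607, 0.002]
wrist_force: [0.8, 0.4, 6.5]
finger_gap: 0.685
finger_force: 59.4
```

```bash
python3 st.py
```

```text
6.95 [ 0.5146 -0.0437  0.1262] yx 112.33 q6 0.973 F [0.77 0.42 6.52] M [-0.258  0.542  0.48 ] tau6 0.197 gap 0.685 59.40342664718628
```

Request:
servo_tool([
  [[0,0,0,0,0,-1,62],[0,0,0,0,0,-1,62],[0,0,0,0,0,-1,62]],
])

```text
time: 7.25
tool_pos: [0.5145, -0.0437, 0.1262]
orientation: [1.77, 2.592, 0.002]
wrist_force: [1.2, 1.9, 7.1]
finger_gap: 0.687
finger_force: 59.4
```

```bash
python3 st.py
```

```text
7.25 [ 0.5145 -0.0437  0.1262] yx 111.35 q6 0.991 F [1.2  1.87 7.14] M [-0.173  0.499  0.136] tau6 0.100 gap 0.687 59.391247630119324
```

Request:
servo_tool([
  [[0,0,0,0,0,0,70],[0,0,0,0,0,0,80],[0,0,0,0,0,0,100],[0,0,0,0,0,0,100],[0,0,0,0,0,0,100],[0,0,0,0,0,0,100]],
])

```text
time: 7.85
tool_pos: [0.513, -0.0435, 0.1246]
orientation: [-1.772, -2.593, 0.0]
wrist_force: [-0.3, -0.2, 1.3]
finger_gap: 1.001
finger_force: 0.0
```

```bash
python3 st.py
```

```text
7.85 [ 0.513  -0.0435  0.1246] yx 111.31 q6 0.991 F [-0.26 -0.2   1.26] M [0.033 0.001 0.058] tau6 0.000 gap 1.001 0.0
```

Torque rise matches 0.044 N m per 3° since bottoming, so the load is about 15 N. Next I'll lift, turn back and go to the wing.

Request:
servo_tool([
  [[0,0,3,0,0,0,100],[0,0,6,0,0,0,100],[0.1,0,9.5,0,0,0,100],[0.1,0,9.5,0,0,8,100],[0.1,0,9.5,0,0,16,90],[0.1,0,9.5,0,0,24,80],[0.1,0,9.5,0,0,32,70],[0.1,0,9.5,0,0,40,60],[0.1,0,9.5,0,0,48,60],[0.1,0,9.5,0,0,48,60],[0.1,0,9.5,0,0,48,60]],
])

```text
time: 8.95
tool_pos: [0.5142, -0.0436, 0.2197]
orientation: [-0.569, -3.089, -0.0]
wrist_force: [0.2, 0.6, -0.8]
finger_gap: 0.601
finger_force: 0.0
```

```bash
python3 st.py; python3 - <<'E'
from h import *
s=get_image("side")
cv2.imwrite("pics/c3.png",cv2.resize(s[160:240,290:390],(800,600),interpolation=cv2.INTER_CUBIC))
g=s.max(2)[190:206,322:350]
print("\n".join("%d "%(190+i)+" ".join("%3d"%v for v in r) for i,r in enumerate(g)))
E
```

```text
8.95 [ 0.5142 -0.0436  0.2197] yx 159.14 q6 0.156 F [ 0.21  0.59 -0.82] M [-0.037  0.013 -0.019] tau6 -0.033 gap 0.601 0.0
190  99  97  95  95  97  96  95  95  97  79  52  35  28  29  54  63  86  98  97  97  95  94  94  97  93  95  98  97
191  96  97  97  96  93  97  95  95  96  78  51  24  32  30  56  74  90  95  95  96  95  94  94  96  94  96  95  99
192  95  93  93  94  94  95  93  93  90  78  52  32  25  24  55  80  93  95  97  99  93  99  95  96  94  95  96  97
193  96  96  93  96  97  95  98  94  94  76  50  27  28  28  64  86  91  96  94  96  98  96  96  94  96 125 144 142
194  98  98  97  95  99  97  99 100  96  85  68  62  65  55  68  86  89  94  91  87  91 128 142 140 143 145 148 131
195  68  59  75  95 122 112  86  90  89  93  92  91  91  92  91  93  93  92  93  91  93 130 150 148 133 111 100 102
196  56  55  62  89 135 126  84  62  42  46  40  44  50  51  52  61  62  64  75  88  93 130 132 105  90  84  77  90
197  58  59  60 104 142 124  71  45  21  28  29  15  24  22  24  24  30  31  36  79  90 126 114  98  83  62  63  64
198 131 123 137 149 137 103  57  36  25  23  25  
[... 178 characters left out ...]
  82
200 114 122 122 109  96  79  48  22  18  16  20  20  20  20  25  23  28  29  19  56 104 118  91  87  92  98 102  98
201 111 115 113 103  80  61  43  27  27  29  25  24  22  16  23  22  22  21  21  37  82 126 112  81  89  89  86  84
202 107 116 124 122  93  56  45  30  26  22  17  19  18  25  26  15  17  17  18  33  45  84 110  93  81  90  82  75
203 145 146 142 127  84  60  49  29  21  18  25  31  15  27  21  22  17  19  13  37  42  62 122 141 130 121 107  96
204 148 145 149 117  71  57  59  41  39  37  43  70  81  75  57  39  31  24  28  37  43  38 119 148 146 143 144 143
205 149 146 149 119  67  59  58  55  57  55  56  77  86  81  61  48  58  53  50  52  56  59 122 147 147 149 151 145
```

View pics/c3.png

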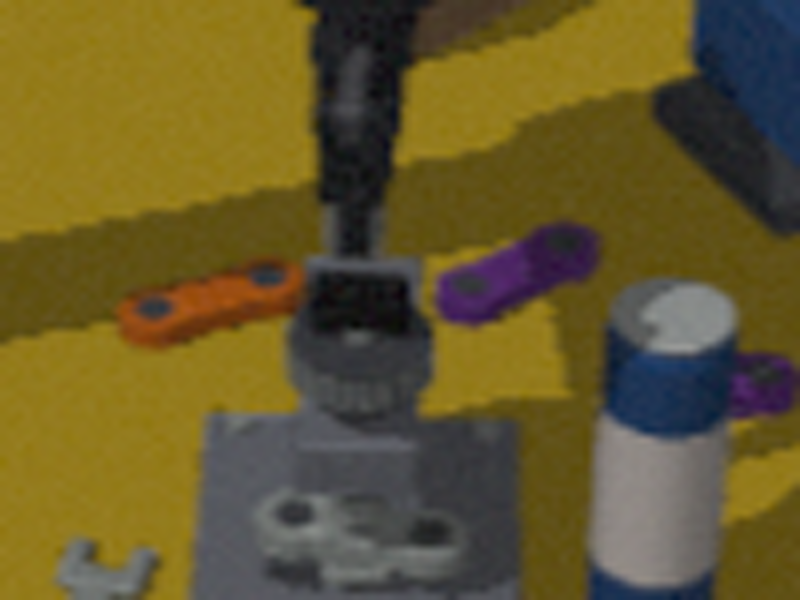

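The wing is unchanged, black at columns 329–341 and rows 196–203, with the finger just above it. The link now sits lower. I'll descend and grip the wing.

Request:
servo_tool([
  [[0,0,-2,0,0,0,60],[0,0,-4,0,0,0,60],[0,0,-5.1,0,0,0,60],[0,0,-5.1,0,0,0,50],[0,0,-5.1,0,0,0,35],[0,0,-5.1,0,0,0,25],[0,0,-5.1,0,0,0,18],[0,0,-5.1,0,0,0,12],[0,0,-5.1,0,0,0,8],[0,0,-5.1,0,0,0,8]],
], newtons=25)

```text
time: 10.0
tool_pos: [0.5149, -0.0439, 0.1698]
orientation: [0.564, 3.089, -0.001]
wrist_force: [-0.6, -1.3, 6.1]
finger_gap: 0.138
finger_force: 26.0
```

```bash
python3 st.py
```

```text
10.0 [ 0.5149 -0.0439  0.1698] yx 159.30 q6 0.154 F [-0.58 -1.27  6.11] M [-0.13   0.208  0.051] tau6 0.045 gap 0.138 26.013797521591187
```

Request:
servo_tool([
  [[0,0,0,0,0,-5,8],[0,0,0,0,0,-10,8],[0,0,0,0,0,-15,8],[0,0,0,0,0,-20,8],[0,0,0,0,0,-23,8],[0,0,0,0,0,-26,8]],
])

```text
time: 10.6
tool_pos: [0.5149, -0.044, 0.1698]
orientation: [1.247, 2.881, -0.0]
wrist_force: [-1.7, -2.1, 6.0]
finger_gap: 0.133
finger_force: 26.0
```

```bash
python3 st.py
```

```text
10.6 [ 0.5149 -0.044   0.1698] yx 133.18 q6 0.609 F [-1.66 -2.14  6.01] M [-0.218  0.212  0.071] tau6 -0.350 gap 0.133 26.0432231426239
```

Request:
servo_tool([
  [[0,0,0,0,0,-5,8],[0,0,0,0,0,-10,8],[0,0,0,0,0,-15,8],[0,0,0,0,0,-20,8],[0,0,0,0,0,-22,8],[0,0,0,0,0,-24,8]],
])

```text
time: 11.2
tool_pos: [0.5148, -0.0441, 0.1698]
orientation: [1.818, 2.559, -0.0]
wrist_force: [-1.6, -1.4, 6.6]
finger_gap: 0.131
finger_force: 26.1
```

```bash
python3 st.py
```

```text
11.2 [ 0.5148 -0.0441  0.1698] yx 109.22 q6 1.028 F [-1.64 -1.36  6.57] M [-0.321  0.305  0.087] tau6 -0.206 gap 0.131 26.07028305530548
```

Request:
servo_tool([
  [[0,0,0,0,0,-2,8],[0,0,0,0,0,-4,8]],
])

```text
time: 11.4
tool_pos: [0.5147, -0.0441, 0.1698]
orientation: [1.907, 2.495, -0.0]
wrist_force: [-1.5, -1.3, 6.7]
finger_gap: 0.133
finger_force: 26.1
```

```bash
python3 st.py
```

```text
11.4 [ 0.5147 -0.0441  0.1698] yx 105.22 q6 1.097 F [-1.51 -1.33  6.67] M [-0.294  0.31   0.087] tau6 -0.213 gap 0.133 26.076836585998535
```

Request:
servo_tool([
  [[0,0,0,0,0,-2,8],[0,0,0,0,0,-4,8]],
])

```text
time: 11.6
tool_pos: [0.5147, -0.0441, 0.1698]
orientation: [1.992, 2.426, -0.0]
wrist_force: [-1.8, -1.1, 5.7]
finger_gap: 0.131
finger_force: 26.1
```

```bash
python3 st.py
```

```text
11.6 [ 0.5147 -0.0441  0.1698] yx 101.22 q6 1.167 F [-1.81 -1.1   5.72] M [-0.29   0.328  0.109] tau6 -0.213 gap 0.131 26.083782613277435
```

Request:
servo_tool([
  [[0,0,0,0,0,-2,8],[0,0,0,0,0,-4,8]],
])

```text
time: 11.8
tool_pos: [0.5147, -0.0441, 0.1698]
orientation: [2.076, 2.355, -0.0]
wrist_force: [-1.6, -1.1, 6.6]
finger_gap: 0.134
finger_force: 26.1
```

```bash
python3 st.py
```

```text
11.8 [ 0.5147 -0.0441  0.1698] yx 97.22 q6 1.237 F [-1.57 -1.07  6.64] M [-0.272  0.37   0.071] tau6 -0.213 gap 0.134 26.090833246707916
```

Request:
servo_tool([
  [[0,0,0,0,0,-1,8],[0,0,0,0,0,-2,8]],
])

```text
time: 12.0
tool_pos: [0.5146, -0.0441, 0.1698]
orientation: [2.116, 2.32, -0.0]
wrist_force: [-1.8, -1.8, 5.9]
finger_gap: 0.129
finger_force: 26.1
```

```bash
python3 st.py
```

```text
12.0 [ 0.5146 -0.0441  0.1698] yx 95.26 q6 1.271 F [-1.83 -1.82  5.94] M [-0.261  0.366  0.058] tau6 -0.069 gap 0.129 26.088311970233917
```

Request:
servo_tool([
  [[0,0,0,0,0,-1,8],[0,0,0,0,0,-2,8]],
])

```text
time: 12.2
tool_pos: [0.5146, -0.0441, 0.1698]
orientation: [2.156, 2.282, -0.0]
wrist_force: [-1.5, -1.0, 6.1]
finger_gap: 0.133
finger_force: 26.1
```

```bash
python3 st.py
```

```text
12.2 [ 0.5146 -0.0441  0.1698] yx 93.26 q6 1.306 F [-1.53 -1.01  6.12] M [-0.319  0.356  0.07 ] tau6 -0.071 gap 0.133 26.095174849033356
```

Request:
servo_tool([
  [[0,0,0,0,0,-1,8],[0,0,0,0,0,-2,8]],
])

```text
time: 12.4
tool_pos: [0.5146, -0.0441, 0.1698]
orientation: [2.196, 2.244, -0.0]
wrist_force: [-1.6, -0.6, 6.8]
finger_gap: 0.133
finger_force: 26.1
```

```bash
python3 st.py
```

```text
12.4 [ 0.5146 -0.0441  0.1698] yx 91.26 q6 1.341 F [-1.6  -0.58  6.77] M [-0.24   0.321  0.089] tau6 -0.071 gap 0.133 26.09933227300644
```

Request:
servo_tool([
  [[0,0,0,0,0,-1,8],[0,0,0,0,0,-2,8]],
])

```text
time: 12.6
tool_pos: [0.5146, -0.0441, 0.1698]
orientation: [2.234, 2.206, -0.0]
wrist_force: [-1.5, -1.1, 6.2]
finger_gap: 0.136
finger_force: 26.1
```

```bash
python3 st.py
```

```text
12.6 [ 0.5146 -0.0441  0.1698] yx 89.26 q6 1.376 F [-1.5  -1.12  6.2 ] M [-0.31   0.424  0.004] tau6 -0.071 gap 0.136 26.102936267852783
```

Request:
servo_tool([
  [[0,0,0,0,0,-1,8],[0,0,0,0,0,-2,8]],
])

```text
time: 12.8
tool_pos: [0.5146, -0.0441, 0.1698]
orientation: [2.271, 2.168, 0.0]
wrist_force: [-1.2, -2.3, 6.3]
finger_gap: 0.136
finger_force: 29.1
```

```bash
python3 st.py
```

```text
12.8 [ 0.5146 -0.0441  0.1698] yx 87.33 q6 1.410 F [-1.21 -2.29  6.32] M [-0.287  0.379  0.603] tau6 0.500 gap 0.136 29.1254523396492
```

Request:
servo_tool([
  [[0,0,0,0,0,-0.5,8],[0,0,0,0,0,-1,8]],
])

```text
time: 13.0
tool_pos: [0.5146, -0.0441, 0.1698]
orientation: [2.289, 2.149, -0.0]
wrist_force: [-1.9, -2.7, 6.5]
finger_gap: 0.136
finger_force: 35.3
```

```bash
python3 st.py
```

```text
13.0 [ 0.5146 -0.0441  0.1698] yx 86.41 q6 1.426 F [-1.93 -2.71  6.5 ] M [-0.3    0.366  0.902] tau6 0.801 gap 0.136 35.321677923202515
```

The stop is reached, with torque jumping from 0.07 to 0.9 N m. I'll ease off, open and lift away.

Request:
servo_tool([
  [[0,0,0,0,0,1,8],[0,0,0,0,0,1,8],[0,0,0,0,0,1,30],[0,0,0,0,0,1,50],[0,0,0,0,0,1,60],[0,0,0,0,0,1,60],[0,0,2,0,0,1,60],[0,0,5,0,0,1,60],[0,0,9,0,0,1,60],[0,0,12,0,0,1,60],[0,0,12,0,0,1,60]],
])

```text
time: 14.1
tool_pos: [0.5167, -0.044, 0.2934]
orientation: [2.268, 2.164, 0.008]
wrist_force: [-0.5, 0.1, 0.2]
finger_gap: 0.6
finger_force: 0.0
```

Request:
servo_tool([
  [[-3,-5,0,0,0,0,60],[-6,-10,0,0,0,0,60],[-9,-15,0,0,0,0,60],[-11,-20,0,0,0,0,60],[-13,-25,0,0,0,0,60],[-13,-29,0,0,0,0,60],[-13,-29,0,0,0,0,60],[-13,-29,0,0,0,0,60]],
])

```text
time: 14.9
tool_pos: [0.3832, -0.3361, 0.2873]
orientation: [-2.277, -2.163, 0.001]
wrist_force: [0.1, 0.8, 1.0]
finger_gap: 0.6
finger_force: 0.0
```

```bash
python3 st.py; python3 - <<'E'
from h import *
f=lambda i:cv2.resize(i,(400,400),interpolation=cv2.INTER_CUBIC)
cv2.imwrite("pics/c4.png",np.hstack([f(get_image("top")[140:240,285:385]),f(get_image("side")[170:270,295:395])]))
E
```

```text
14.9 [ 0.3832 -0.3361  0.2873] yx 87.05 q6 0.778 F [0.1  0.8  0.97] M [ 0.028 -0.     0.023] tau6 -0.144 gap 0.600 0.0
```

View pics/c4.png

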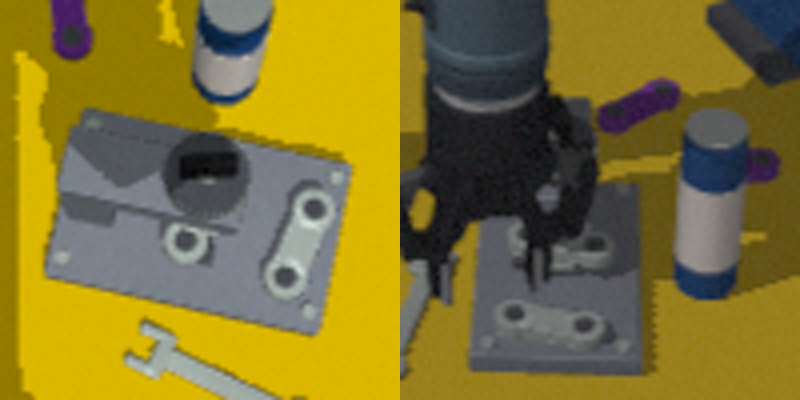

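The wing now lies along (329,181)–(344,180), turned about 71° clockwise to its stop. The spare, wrench and spray can are where they were, and the arm is clear of everything.

```bash
python3 -c "
from plant import *
print(close_job())"
```

```text
the job is handed in; nothing more can be done
None
```

I clamped the link at about 15 N, estimated from the ring torque rising as expected after it bottomed. I then turned the wing knob clockwise to its stop, let go, and handed the job in at about 15 s with the clamp's surroundings undisturbed in the last pictures.

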